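Pry open the orange battery box

ROBOT

A 6-joint arm with a two-finger parallel gripper is mounted at the origin on a cart in front of the work surface, level with it; the furniture and walls round the work are solid. World frame = base frame: x ahead of the robot, y to its left, z up, the work surface at z = 0. Lengths are in mm, angles in degrees, forces in N, time in s.
With the tool pointing down it reaches from about 375 to 750 mm from the base axis. Payload 9 kg.
Tool frame: the origin (TCP) lies on the centre line of the jaws, within the pads' length; the fingertips stand 14 mm ahead of it and the grasp point (between the pads) lies 5 mm behind it; z points along the fingers, y is the line along which they close (so a half turn about z gives the same grasp; the last joint's range is limited). The gripper opens to 85 mm and grips with 20 to 120 N. Pads are 22 mm wide; open, the fingers measure 114 mm over their backs; the gripper's body (76 mm by 85 mm) begins 54 mm behind the grasp point. The pads swing forward as they close: fully open they stand 13 mm farther back than shut.
Start: joints at [-76.759, 5.964, 5.575, 89.605, 0, 77.527], TCP at [260.344, -540.607, 245.331] pointing down, gripper open.
Joint ranges: [-171.21, 171.21], [-48.23, 106.86], [-62.78, 66.21], [-105.2, 120.99], [-86.42, 89.51], [-180, 180]. Speed limits (degrees/s): [127.2, 127.2, 147.25, 180, 180, 180].

INTERFACE

Orientations are given as a 3x3 rotation matrix whose columns are the frame's x, y, z axes.
In Python, from station import env, capture, close_job gives the robot as it stands.
- The arm moves only by the tool jog_arm, never from a script. Its argument "steps" is a list of rows, each a list of 7 numbers: the turn, a rotation vector about the tool's x, y, z in degrees, then the shift along the tool's x, y, z in cm, then the closure, from -1 (fully open) to 1 (shut), so that 0 is half open. In form: [[wx, wy, wz, dx, dy, dz, grip], ...]. A call has 1 to 5 rows; each row is the pose to reach, as a shift and turn from the pose commanded when the call began, along the tool's axes at that moment; what a row does not reach only later rows make up. A row lasts 1/8 s, in which the tool goes at most 62.5 mm and 10.7 degrees, less where a joint would pass 70% of its speed; a pose out of reach is approached as far as the arm can. A call with a gripper value outside its range is refused whole. The fingers move at their own pace and stop on an object; "grip_force" is the grip in N (left out, the last holds). Time passes only in rows, so rows that repeat a pose let the fingers close. It gives the time, the measured TCP pose, the force, the opening and the grip force at its end, in the units of the state.
- env.state(): the state, without advancing time (a new reading comes with each control period).
- capture(name): name is "side" or "top" or "wrist"; returns a dict with "color" (480x640x3 uint8, blue, green, red), "K" (3x3 intrinsics, pixels), "k1" (the pictures are not rectified: a ray, as slopes to the right and down, at radius r is drawn at 1 + k1 r^2 times it, then the intrinsics apply), "cam_to_world" (4x4, takes a point from camera to world coordinates). Camera axes: x right, y down, z forward; pixel columns grow to the right and rows downward; lengths in mm; the calibration is good to about 2 mm. A picture is of the moment at which its call begins. There is no depth.
- close_job(): hands the job in; it is judged then, once.
The state is a dict: "time": time; "q": joint angles; "joint_velocities": joint speeds; "effort": joint torques, N m; "tcp_pos": TCP position; "tool_rot": TCP orientation; "contact_force": force on the tool from outside, world axes, zero at the start; "torque": the same for the moment, N m; "gripper_width": finger opening in mm; "grip_force": force on a finger pad.
Only numpy, scipy, OpenCV 4.12 (cv2) and the standard library are available. Lean on these libraries where they do the work, as an engineer would, in place of code of your own. Each camera call takes 0.05 s, during which the arm holds its last target. There are 200 camera calls.

TASK

Pick up the flat-bladed pry tool with the blue handle, put its blade into the notch under the front edge of the orange battery-box cover and pry the cover up until it snaps free and stands open. Leave the white-covered box shut and keep the gripper itself off the orange box. Then lay the tool back down on the table, clear of the boxes.

Things in the scene. Friction and masses are not known exactly. Their poses are not given: they have to be found in the camera images.
- orange_pack: grey battery box with ORANGE cover, fixed to the table. Origin: centre of its underside; z up; x -54 to 45, y -35 to 35 mm; -x faces roughly toward the robot. Notch: pocket in the middle of the -x side under the cover, y -20 to 20, x -45 to -21, z 33 to 45 mm, open to -x. Cover: 4 mm plate over the top (x -43 to 43, z 45 to 49), roofing the notch; spring rollers hold its front corners (top z 60).
- orange_cover: the ORANGE cover, 86 x 68 x 4 mm. Origin: middle of its far lower edge, about which it turns (x 43, z 45 mm of the box); its -x edge, over the notch, rises. Tilt 0 shut, about 0.27 rad (edge up 23 mm) open. Takes about 5 N upward at the notch to start, fading over 5 mm; once the edge is 12 mm up it is past the rollers and a spring keeps it open; let go earlier it may snap shut.
- white_cover: the same kind of cover, WHITE, on the other box, which is alike in shape and size; it is to stay shut. The boxes stand side by side, in either order.
- pry_tool: loose pry tool, 80 g, lying on the table. Blue handle 20 mm wide, 26 mm high, x -64 to +22 mm; flat steel blade 16 mm wide, 3 mm thick, at the handle's mid-height (z 11.5 to 14.5 mm), tip at x = +70 mm. Origin: on the underside of the handle at the gripping place; +x along the tool to the blade tip, z up.
There are look-alikes about, which are no part of the job. Several things have the shape of the pry_tool; the one meant has the colours described above.

How it is judged:
By the outcome, as a careful person would: the job done as asked, in the order asked, and still so for the second after the job is handed in, with the robot touching nothing.
It also fails if it takes over 48 s, if anything falls off the work surface, if the arm or the gripper's body presses on something with over 40 N, if the wrist force passes 120 N, or if a joint passes its speed limit or range.

## Working session

There is one attempt and no reset: what is moved stays moved. The work goes in short steps, Python scripts to look and compute and a tool call to move; the robot and the scene stay as the last step left them, time stands still between calls to the robot, and variables do not carry over. Pictures are saved under pics/ and viewed, at most 10 in all, crops included, and the job is handed in when it is done.

Besides the shell and the picture viewer there is one more tool, called after "Request:" in YAML: its name, and indented under it one key for each argument. jog_arm: Moves the arm, as the interface text tells. Its arguments: {"type":"object","properties":{"steps":{"type":"array"},"grip_force":{"type":"number"}},"required":["steps"]}

```bash
mkdir -p pics
cat > h.py <<'E'
import numpy as np, cv2, pickle, sys
from station import env, capture, close_job
def snap(n,f):
    c=capture(n); cv2.imwrite(f'pics/{f}.png',c['color']); pickle.dump(c,open(f'pics/{f}.pkl','wb')); return c
def load(f): return pickle.load(open(f'pics/{f}.pkl','rb'))
def px2w(c,uv,z):
    K=np.array(c['K'],float);T=np.array(c['cam_to_world'])
    out=[]
    for u,v in uv:
        p=cv2.undistortPoints(np.array([[[u,v]]],float),K,np.array([c['k1'],0,0,0.]))[0,0]
        d=T[:3,:3]@np.array([p[0],p[1],1]); o=T[:3,3]
        out.append(o+d*(z-o[2])/d[2])
    return np.round(np.array(out),1)
def w2px(c,P):
    K=np.array(c['K'],float);T=np.linalg.inv(np.array(c['cam_to_world']))
    return cv2.projectPoints(np.array(P,float).reshape(-1,1,3),cv2.Rodrigues(T[:3,:3])[0],T[:3,3],K,np.array([c['k1'],0,0,0.]))[0].reshape(-1,2).round(1)
E
python3 - <<'E'
from h import *
a=snap('top','top0');b=snap('side','side0')
for c in (a,b): print(np.round(c['cam_to_world'],2))
print(env.state()['tool_rot'])
E
```

```text
[[-2.0000e-02 -1.0000e+00  8.0000e-02  4.6228e+02]
 [-1.0000e+00  2.0000e-02  3.0000e-02  1.3114e+02]
 [-4.0000e-02 -8.0000e-02 -1.0000e+00  9.3173e+02]
 [ 0.0000e+00  0.0000e+00  0.0000e+00  1.0000e+00]]
[[-8.6000e-01 -2.5000e-01  4.5000e-01  1.4762e+02]
 [-5.1000e-01  4.5000e-01 -7.3000e-01  7.7391e+02]
 [-2.0000e-02 -8.6000e-01 -5.2000e-01  5.1669e+02]
 [ 0.0000e+00  0.0000e+00  0.0000e+00  1.0000e+00]]
[[ 9.00967138e-01  4.33887269e-01 -2.33663427e-04]
 [ 4.33887249e-01 -9.00966504e-01  1.10183710e-03]
 [ 2.67550171e-04 -1.09410260e-03 -9.99999366e-01]]
```

View pics/top0.png

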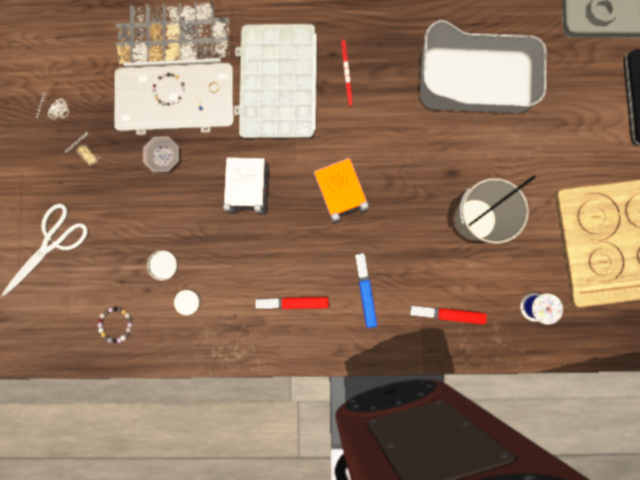

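View pics/side0.png

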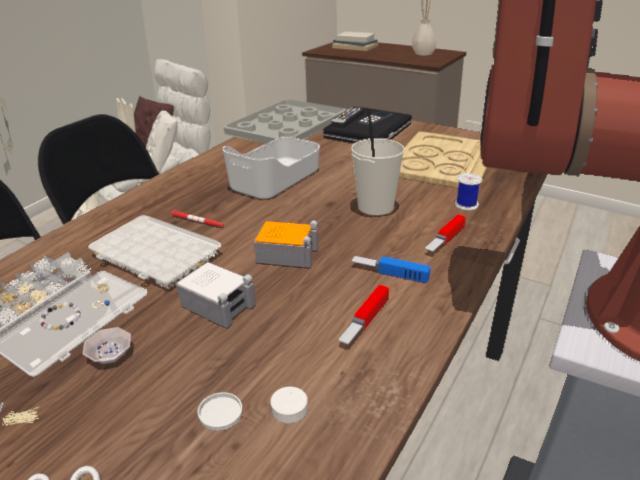

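The top view shows the orange box at about (341,188), the blue tool with its handle end at (371,327) and blade tip at (360,254), and the white box at (246,183). The red tools are decoys. I'll enlarge this area.

Run:
```python
from h import *
c=load('top0'); im=c['color'][145:335,290:420]
cv2.imwrite('pics/crop1.png',cv2.resize(im,None,fx=3.1,fy=3.1,interpolation=cv2.INTER_CUBIC)); print(px2w(c,[(371,327),(360,254)],13),px2w(c,[(341,188)],49),px2w(c,[(330,376)],0))
```

```text
[[368.8  81.5  13. ]
 [502.1  98.1  13. ]] [[619.5 130.4  49. ]] [[279.6 158.3   0. ]]
```

View pics/crop1.png

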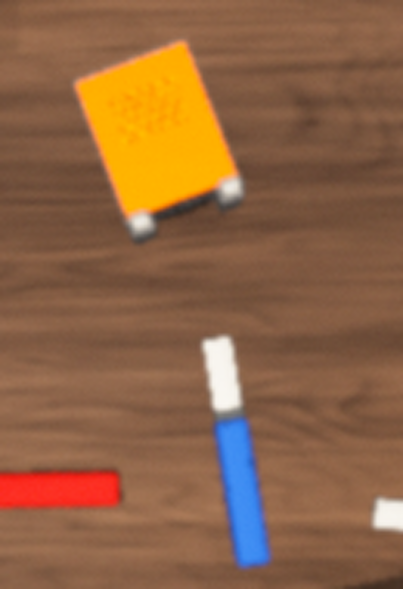

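Run:
```python
from h import *
c=load('top0'); f=lambda l:[(x/3.1+290-.34,y/3.1+145-.34) for x,y in l]
P=px2w(c,f([(76,83),(186,41),(240,180),(127,215)]),49); print(P)
for i in range(4): print(np.linalg.norm(P[i]-P[(i+1)%4]))
d=P[0]-P[3]; print(np.degrees(np.arctan2(d[1],d[0]))); d=P[1]-P[2];print(np.degrees(np.arctan2(d[1],d[0])))
d=P[0]-P[1];print(np.degrees(np.arctan2(d[1],d[0]))-90, (P[0]+P[1])/2)
T=px2w(c,f([(253,565),(217,338)]),13); print(T); print(px2w(c,f([(236,567),(269,562),(214,418),(246,417)]),26))
print(env.state()['tcp_pos'], capture('wrist')['cam_to_world'])
```

```text
[[650.9 177.9  49. ]
 [673.9 113.6  49. ]
 [591.7  84.5  49. ]
 [573.  149.9  49. ]]
68.28975032902083
87.19891054365294
68.02095265431088
82.7792848483242
19.77022195479323
19.494706356920407
19.682043017312736 [662.4  145.75  49.  ]
[[368.9  81.   13. ]
 [502.7  98.7  13. ]]
[[369.3  91.5  26. ]
 [371.8  72.4  26. ]
 [455.5 102.1  26. ]
 [455.7  83.5  26. ]]
[ 260.2894583  -540.31875413  244.61964506] [[ 4.33885584e-01 -8.58818733e-01 -2.72348461e-01  3.28698802e+02]
 [-9.00967250e-01 -4.13971726e-01 -1.29943925e-01 -5.06160437e+02]
 [-1.14628515e-03  3.01757840e-01 -9.53383916e-01  3.73521032e+02]
 [ 0.00000000e+00  0.00000000e+00  0.00000000e+00  1.00000000e+00]]
```

Measurements agree with the given sizes: box origin about (622,131) with yaw 19.7°, tool origin about (433,89) with yaw 7.5°. I'll take the half-turn wrist option (tool x toward the robot) to keep joint 6 mid-range.

Request:
jog_arm:
  steps:
    - [0,0,-161.8,42.9,-49.2,8,-1]
    - [0,0,-161.8,42.9,-49.2,8,-1]
    - [0,0,-161.8,42.9,-49.2,8,-1]
    - [0,0,-161.8,42.9,-49.2,8,-1]
    - [0,0,-161.8,42.9,-49.2,8,-1]

```text
time: 0.78
tcp_pos: [342.7, -239.6, 206.8]
tool_rot: [[0.178, 0.984, 0.0], [0.984, -0.178, -0.0], [-0.0, 0.0, -1.0]]
contact_force: [0.9, 0.5, -0.0]
gripper_width: 85.6
grip_force: 0.0
```

```bash
cat >> h.py <<'E'
from scipy.spatial.transform import Rotation as Ro
def go(p,yaw,pitch=0):
    """jog row to TCP p, tool x at world yaw, z down, tilted by pitch about tool y"""
    s=env.state(); R=np.array(s['tool_rot']); 
    y=np.radians(yaw); x=np.array([np.cos(y),np.sin(y),0]); z=np.array([0,0,-1.])
    Rt=np.c_[x,np.cross(z,x),z]@Ro.from_euler('y',pitch,degrees=True).as_matrix()
    print('t',s['time'],'tcp',np.round(s['tcp_pos'],1),'F',np.round(s['contact_force'],1),'w',s['gripper_width'],'q',np.round(s['q']))
    print('row',np.round(Ro.from_matrix(R.T@Rt).as_rotvec(degrees=True),2),np.round(R.T@(np.array(p)-s['tcp_pos'])/10,2))
E
python3 -c "
from h import *
go([433,89,150],187.5)"
```

```text
t 0.775 tcp [ 342.7 -239.6  206.8] F [ 0.9  0.5 -0. ] w 85.58704776691502 q [-53. -27. -28.  89.   0.  47.]
row [ 0.0000e+00  1.0000e-02 -1.0775e+02] [33.95  3.04  5.68]
```

Request:
jog_arm:
  steps:
    - [0,0,-107.8,34,3,5.7,-1]
    - [0,0,-107.8,34,3,5.7,-1]
    - [0,0,-107.8,34,3,5.7,-1]
    - [0,0,-107.8,34,3,5.7,-1]
    - [0,0,-107.8,34,3,5.7,-1]

```text
time: 1.4
tcp_pos: [425.8, 57.4, 155.6]
tool_rot: [[-0.688, 0.725, 0.001], [0.725, 0.688, -0.0], [-0.001, 0.0, -1.0]]
contact_force: [0.9, -1.1, 0.4]
gripper_width: 85.7
grip_force: 0.0
```

```bash
python3 -c "
from h import *
go([433,89,150],187.5)"
```

```text
t 1.4 tcp [425.8  57.4 155.6] F [ 0.9 -1.1  0.4] w 85.7211813446576 q [-10. -25. -32.  83.  -0.  37.]
row [  0.     0.06 -54.  ] [1.79 2.7  0.56]
```

Request:
jog_arm:
  steps:
    - [0,0,-54,1.8,2.7,0.6,-1]
    - [0,0,-54,1.8,2.7,0.6,-1]
    - [0,0,-54,1.8,2.7,0.6,-1]
    - [0,0,-54,1.8,2.7,0.6,-1]
    - [0,0,-54,1.8,2.7,0.6,-1]

```text
time: 2.02
tcp_pos: [432.7, 87.0, 149.6]
tool_rot: [[-0.992, -0.126, -0.0], [-0.126, 0.992, -0.0], [0.0, -0.0, -1.0]]
contact_force: [-0.2, 0.8, 0.0]
gripper_width: 85.1
grip_force: 0.0
```

Request:
jog_arm:
  steps:
    - [0,0,-1,0,0,0,-1]

```text
time: 2.15
tcp_pos: [432.8, 86.9, 149.6]
tool_rot: [[-0.991, -0.136, -0.0], [-0.136, 0.991, -0.0], [0.0, -0.0, -1.0]]
contact_force: [0.8, 0.0, 0.6]
gripper_width: 85.3
grip_force: 0.0
```

```bash
python3 -c "
from h import *
go([433,89,18],187.5)
c=snap('wrist','w1')
y=np.radians(7.5);u=np.array([np.cos(y),np.sin(y),0]);o=np.array([433,89,0]);v=np.array([-u[1],u[0],0])
P=[o+70*u+[0,0,13],o+22*u+10*v+[0,0,26],o+22*u-10*v+[0,0,26],o-64*u+10*v+[0,0,26],o-64*u-10*v+[0,0,26]]
for p in w2px(c,P): cv2.circle(c['color'],tuple(int(k) for k in p),3,(0,255,0),1)
cv2.imwrite('pics/w1o.png',c['color'])"
```

```text
t 2.15 tcp [432.8  86.9 149.6] F [0.8 0.  0.6] w 85.30027345689415 q [ -6. -23. -30.  82.  -0. -14.]
row [-0.   -0.01  0.34] [-0.05  0.2  13.16]
```

View pics/w1o.png

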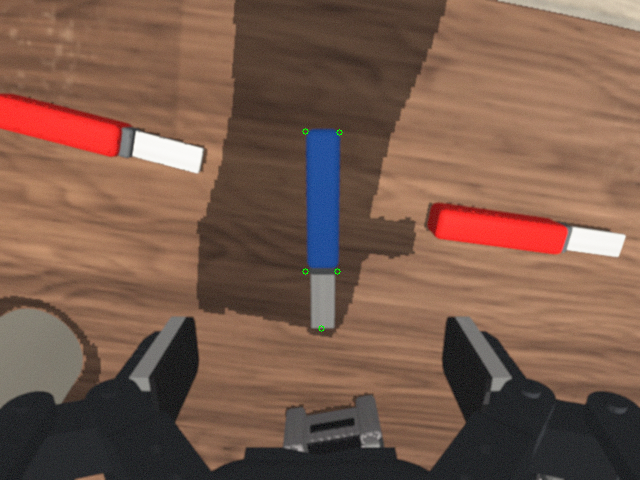

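The overlay of the estimated tool pose falls on the blue tool within about 1 px: handle corners at (306,131) and (339,131), tip at (321,328). The right red tool's end at (430,218) is close to an open finger, so I'll descend half-closed.

Request:
jog_arm:
  steps:
    - [0,0,0.3,0,0.2,3,0]
    - [0,0,0.3,0,0.2,7,0]
    - [0,0,0.3,0,0.2,10,0]
    - [0,0,0.3,0,0.2,12,0]
    - [0,0,0.3,0,0.2,13,0]
  grip_force: 80

```text
time: 2.82
tcp_pos: [431.9, 88.9, 18.7]
tool_rot: [[-0.992, -0.128, -0.002], [-0.128, 0.992, 0.0], [0.002, 0.0, -1.0]]
contact_force: [-0.6, 0.0, -0.2]
gripper_width: 42.5
grip_force: 0.0
```

Request:
jog_arm:
  steps:
    - [0,0,0,0,0,0.1,0.3]
    - [0,0,0,0,0,0.1,1]
    - [0,0,0,0,0,0.1,1]
    - [0,0,0,0,0,0.1,1]
    - [0,0,0,0,0,0.1,1]
  grip_force: 110

```text
time: 3.45
tcp_pos: [433.4, 88.8, 19.7]
tool_rot: [[-0.991, -0.131, 0.002], [-0.131, 0.991, -0.0], [-0.002, -0.0, -1.0]]
contact_force: [-1.3, 0.5, 6.3]
gripper_width: 17.0
grip_force: 108.3
```

Request:
jog_arm:
  steps:
    - [0,0,0,0,0,-2,1]
    - [0,0,0,0,0,-4,1]
    - [0,0,0,0,0,-7,1]
    - [0,0,0,0,0,-7,1]

```text
time: 3.95
tcp_pos: [434.2, 88.8, 91.0]
tool_rot: [[-0.991, -0.131, 0.004], [-0.131, 0.991, -0.0], [-0.004, -0.001, -1.0]]
contact_force: [-0.1, 0.3, -1.1]
gripper_width: 17.6
grip_force: 107.6
```

```bash
python3 -c "
from h import *
go([433,89,88],187.5)
c=snap('wrist','w2'); d=snap('side','s2')
a=c['color'][100:420,150:500]; b=cv2.resize(d['color'][170:300,300:460],None,fx=2.45,fy=2.45)
cv2.imwrite('pics/g2.png',np.hstack([a,cv2.resize(b,(400,320))]))
"
```

```text
t 3.95 tcp [434.2  88.8  91. ] F [-0.1  0.3 -1.1] w 17.584154749051397 q [ -5. -21. -36.  76.  -0. -13.]
row [-0.06  0.22  0.05] [0.12 0.04 0.3 ]
```

View pics/g2.png

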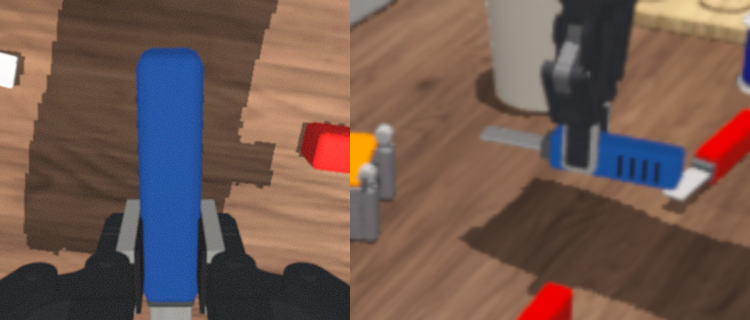

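Left: handle gripped squarely. Right: the tool is off the table, blade tip at side-image pixel about (353,224). I'll check its tilt against the prediction.

```bash
python3 -c "
from h import *
c=load('s2')
y=np.radians(7.5);u=np.array([np.cos(y),np.sin(y),0]);o=np.array([434,88.8,71.3]);v=np.array([-u[1],u[0],0])
for n,p in dict(tipL=o+70*u+8*v+[0,0,13],tipR=o+70*u-8*v+[0,0,13],endtop=o-64*u+10*v+[0,0,26],endbot=o-64*u+10*v,fronttop=o+22*u+10*v+[0,0,26],frontbot=o+22*u+10*v).items():
  q=w2px(c,p)[0]; print(n,q,'crop',(q-[300,170])*[2.5,2.46]+[350,0])
y=np.radians(19.7);u=np.array([np.cos(y),np.sin(y),0]);o=np.array([621.9,131.2,0])
for d in (-125,-95): go([*(o+d*u)[:2],19.7+26],199.7)
"
```

```text
tipL [351.1 224.9] crop [477.75  135.054]
tipR [354.5 220.5] crop [486.25 124.23]
endtop [431.4 234. ] crop [678.5  157.44]
endbot [429.9 248.1] crop [674.75  192.126]
fronttop [378.7 223.9] crop [546.75  132.594]
frontbot [378.2 237.8] crop [545.5   166.788]
t 4.05 tcp [432.6  88.9  88.4] F [ 0.7 -0.5 -1.7] w 17.858271578037616 q [ -5. -21. -36.  75.  -0. -13.]
row [-1.000e-02  0.000e+00 -1.215e+01] [-7.1  -0.92  4.27]
t 4.05 tcp [432.6  88.9  88.4] F [ 0.7 -0.5 -1.7] w 17.858271578037616 q [ -5. -21. -36.  75.  -0. -13.]
row [-1.000e-02  0.000e+00 -1.215e+01] [-10.03  -0.29   4.28]
```

Request:
jog_arm:
  steps:
    - [0,0,-6,-3,-0.6,0.5,1]
    - [0,0,-12.2,-5.6,-1.2,1.5,1]
    - [0,0,-12.2,-5.6,-1.2,3,1]
    - [0,0,-12.2,-5.6,-1.2,4.2,1]
    - [0,0,-12.2,-5.6,-1.2,4.2,1]

```text
time: 4.68
tcp_pos: [487.8, 84.6, 45.1]
tool_rot: [[-0.941, -0.337, -0.003], [-0.337, 0.941, 0.0], [0.003, 0.001, -1.0]]
contact_force: [0.1, 0.1, -0.6]
gripper_width: 17.8
grip_force: 107.7
```

Request:
jog_arm:
  steps:
    - [0,0,0,0,0,0,1]

```text
time: 4.8
tcp_pos: [489.5, 84.5, 47.1]
tool_rot: [[-0.941, -0.338, 0.0], [-0.338, 0.941, -0.0], [-0.0, -0.0, -1.0]]
contact_force: [-0.4, 0.3, -1.0]
gripper_width: 17.4
grip_force: 107.7
```

```bash
python3 -c "
from h import *
y=np.radians(19.7);u=np.array([np.cos(y),np.sin(y),0]);v=np.array([-u[1],u[0],0]);o=np.array([621.9,131.2,0])
go([*(o-95*u)[:2],46.5],199.7)
p=np.array(env.state()['tcp_pos'])-o; print('box frame',p@u,p@v,p[2])
d=snap('side','s3');t=snap('top','t3')
tip=o+(p@u+70)*u+(p@v)*v
for n,P in dict(tip=tip+[0,0,p[2]-6.5],nfloor=o-45*u+[0,0,33],ncoverlo=o-43*u+[0,0,45],nL=o-45*u+20*v+[0,0,33],nR=o-45*u-20*v+[0,0,33]).items(): print(n,w2px(d,P),w2px(t,P))
b=cv2.resize(d['color'][190:290,240:400],None,fx=5,fy=5,interpolation=cv2.INTER_CUBIC)
cv2.imwrite('pics/g3.png',b)
"
```

```text
t 4.8 tcp [489.5  84.5  47.1] F [-0.4  0.3 -1. ] w 17.352879994485342 q [ -5.  -9. -30.  69.  -0. -25.]
row [-0.01  0.02  0.05] [-4.54 -0.07  0.06]
box frame -140.38587308004082 0.6353550907301654 47.09067910982965
tip [[323.2 240. ]] [[354.2 223.8]]
nfloor [[309.1 242.3]] [[349.4 211.1]]
ncoverlo [[307.8 236.3]] [[349.1 209.2]]
nL [[306.6 248.4]] [[339.1 215. ]]
nR [[311.6 236.5]] [[359.7 207.2]]
```

View pics/g3.png

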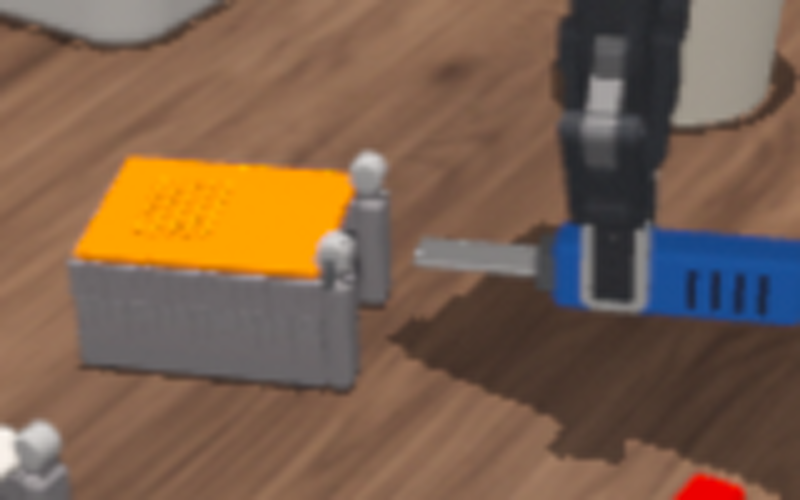

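The side crop shows the blade tip at (323,240), exactly as predicted, level and lined up with the space between the rollers. Inserting.

Request:
jog_arm:
  steps:
    - [0,0,0,-1,0,0,1]
    - [0,0,0,-2,0,0,1]
    - [0,0,0,-2.6,0,0,1]

```text
time: 5.28
tcp_pos: [515.1, 93.4, 46.9]
tool_rot: [[-0.941, -0.338, 0.0], [-0.338, 0.941, -0.0], [-0.0, -0.0, -1.0]]
contact_force: [-0.2, -0.3, -1.5]
gripper_width: 17.9
grip_force: 107.6
```

Request:
jog_arm:
  steps:
    - [0,0,0,-0.7,0,0,1]
    - [0,0,0,-1.4,0,0,1]
    - [0,0,0,-1.8,0,0,1]
    - [0,0,0,-1.8,0,0,1]

```text
time: 5.78
tcp_pos: [531.3, 99.3, 46.8]
tool_rot: [[-0.941, -0.338, -0.0], [-0.338, 0.941, -0.0], [0.0, -0.0, -1.0]]
contact_force: [0.6, 0.3, -0.3]
gripper_width: 17.5
grip_force: 107.6
```

```bash
python3 -c "
from h import *
y=np.radians(19.7);u=np.array([np.cos(y),np.sin(y),0]);v=np.array([-u[1],u[0],0]);o=np.array([621.9,131.2,0])
s=env.state();p=np.array(s['tcp_pos'])-o; print('box frame',p@u,p@v,p[2],s['contact_force'],s['torque'])
d=snap('side','s4')
cv2.imwrite('pics/g4.png',cv2.resize(d['color'][190:290,240:400],None,fx=5,fy=5,interpolation=cv2.INTER_CUBIC))
"
```

```text
box frame -96.02991881843175 0.4925631061940327 46.7623746384876 [ 0.62896995  0.28325703 -0.33405851] [-0.02184266 -0.01603702  0.03039478]
```

View pics/g4.png

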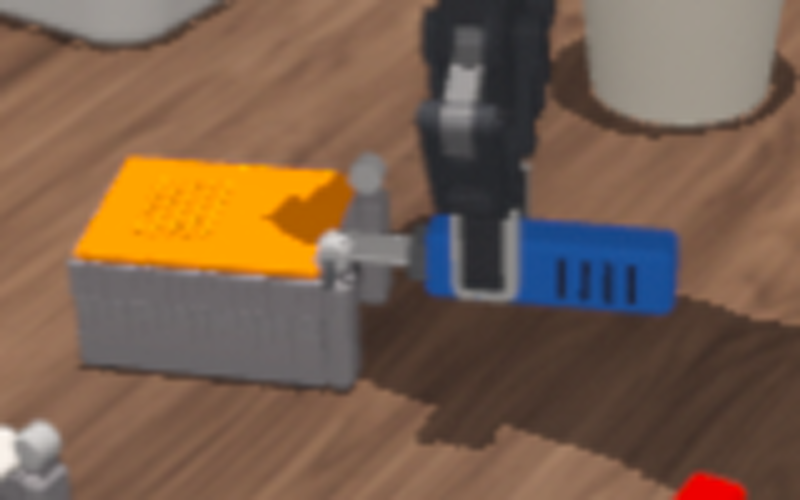

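The blade has disappeared under the cover edge between the rollers, with no contact force. Now I'll pry: lift with a slight tip-up tilt.

Request:
jog_arm:
  steps:
    - [0,-1,0,0,0,-0.2,1]
    - [0,-2,0,0,0,-0.4,1]
    - [0,-3,0,0,0,-0.6,1]
    - [0,-4,0,0,0,-0.7,1]
    - [0,-4,0,0,0,-0.8,1]
  grip_force: 120

```text
time: 6.45
tcp_pos: [531.0, 99.2, 55.1]
tool_rot: [[-0.939, -0.338, 0.066], [-0.337, 0.941, 0.024], [-0.071, -0.0, -0.998]]
contact_force: [-0.4, -0.3, -1.0]
gripper_width: 17.5
grip_force: 119.9
```

Request:
jog_arm:
  steps:
    - [0,-1,0,0,0,-0.2,1]
    - [0,-2,0,0,0,-0.4,1]
    - [0,-3,0,0,0,-0.6,1]
    - [0,-4,0,0,0,-0.7,1]
    - [0,-4,0,0,0,-0.7,1]

```text
time: 7.08
tcp_pos: [530.5, 99.0, 61.8]
tool_rot: [[-0.932, -0.338, 0.132], [-0.335, 0.941, 0.047], [-0.14, -0.0, -0.99]]
contact_force: [-0.4, 1.2, -0.8]
gripper_width: 17.4
grip_force: 119.9
```

```bash
python3 -c "
from h import *
y=np.radians(19.7);u=np.array([np.cos(y),np.sin(y),0]);v=np.array([-u[1],u[0],0]);o=np.array([621.9,131.2,0])
s=env.state();p=np.array(s['tcp_pos'])-o; print('box frame',p@u,p@v,p[2],s['contact_force'],s['torque'])
d=snap('side','s5')
cv2.imwrite('pics/g5.png',cv2.resize(d['color'][190:290,240:400],None,fx=5,fy=5,interpolation=cv2.INTER_CUBIC))
"
```

```text
box frame -96.8949763552702 0.5405145415541373 61.82896334124926 [-0.42592969  1.18274772 -0.84108141] [-0.06894163  0.15728     0.00949512]
```

View pics/g5.png

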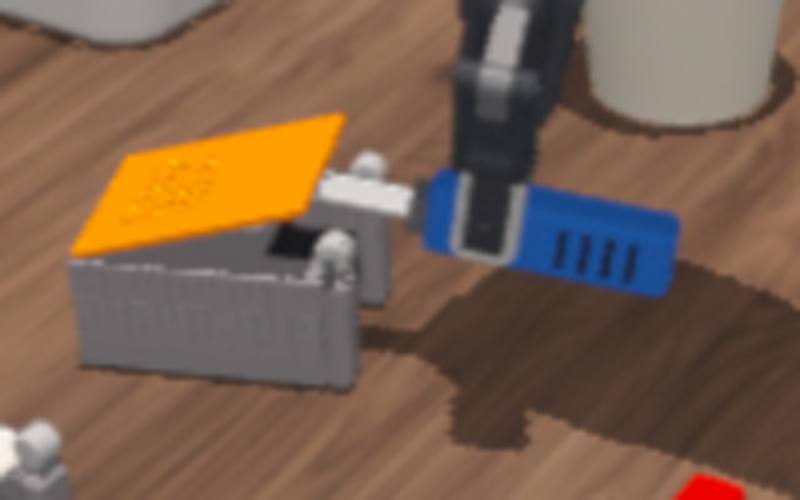

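The cover now stands well above the rollers (front edge at crop (345,115)–(300,220)), with the blade still under it. Withdrawing along the blade.

Request:
jog_arm:
  steps:
    - [0,0,0,1,0,0.1,1]
    - [0,0,0,2.5,0,0.1,1]
    - [0,0,0,4,0,0.1,1]
    - [0,0,0,6,0,0,1]
    - [0,0,0,6,0,0,1]

```text
time: 7.75
tcp_pos: [473.7, 78.8, 52.9]
tool_rot: [[-0.932, -0.337, 0.13], [-0.334, 0.941, 0.047], [-0.138, 0.0, -0.99]]
contact_force: [0.5, 0.7, -0.1]
gripper_width: 17.7
grip_force: 119.9
```

```bash
python3 -c "
from h import *
go([433,89,60],187.5)
go([433,89,21],187.5)"
```

```text
t 7.75 tcp [473.7  78.8  52.9] F [ 0.5  0.7 -0.1] w 17.740008551143696 q [ -9. -23. -41.  65.   4. -28.]
row [ 0.86  7.93 12.2 ] [ 3.36  2.34 -1.18]
t 7.75 tcp [473.7  78.8  52.9] F [ 0.5  0.7 -0.1] w 17.740008551143696 q [ -9. -23. -41.  65.   4. -28.]
row [ 0.86  7.93 12.2 ] [3.9  2.34 2.68]
```

Request:
jog_arm:
  steps:
    - [0.9,7.9,12.2,3.4,2.3,-1.2,1]
    - [0.9,7.9,12.2,3.4,2.3,-1.2,1]
    - [0.9,7.9,12.2,3.6,2.3,0.5,1]
    - [0.9,7.9,12.2,3.8,2.3,1.7,1]
    - [0.9,7.9,12.2,3.8,2.3,1.7,1]

```text
time: 8.38
tcp_pos: [432.4, 88.7, 29.4]
tool_rot: [[-0.991, -0.132, -0.001], [-0.132, 0.991, -0.0], [0.001, 0.0, -1.0]]
contact_force: [0.0, -0.5, 0.2]
gripper_width: 17.3
grip_force: 119.9
```

Request:
jog_arm:
  steps:
    - [0,0,0,0,0,0.3,1]
    - [0,0,0,0,0,0.6,1]
    - [0,0,0,0,0,0.8,1]
    - [0,0,0,0,0,0.9,1]
  grip_force: 40

```text
time: 8.88
tcp_pos: [433.9, 88.7, 22.3]
tool_rot: [[-0.991, -0.131, 0.002], [-0.131, 0.991, -0.001], [-0.001, -0.001, -1.0]]
contact_force: [-0.7, -0.1, -1.4]
gripper_width: 17.5
grip_force: 119.9
```

Request:
jog_arm:
  steps:
    - [0,0,0,0,0,0.1,1]
    - [0,0,0,0,0,0.2,1]
    - [0,0,0,0,0,0.2,1]

```text
time: 9.25
tcp_pos: [433.8, 88.7, 20.2]
tool_rot: [[-0.991, -0.131, 0.001], [-0.131, 0.991, -0.001], [-0.001, -0.001, -1.0]]
contact_force: [-0.7, -0.1, -0.8]
gripper_width: 17.5
grip_force: 119.9
```

Request:
jog_arm:
  steps:
    - [0,0,0,0,0,0.05,0.5]
    - [0,0,0,0,0,0.05,0.2]
    - [0,0,0,0,0,0.05,0]
    - [0,0,0,0,0,0,0]
    - [0,0,0,0,0,0,0]

```text
time: 9.88
tcp_pos: [433.9, 88.7, 20.4]
tool_rot: [[-0.991, -0.131, 0.002], [-0.131, 0.991, -0.001], [-0.001, -0.001, -1.0]]
contact_force: [0.3, -0.2, -0.4]
gripper_width: 42.7
grip_force: 0.0
```

Request:
jog_arm:
  steps:
    - [0,0,0,0,0,-2,0]
    - [0,0,0,0,0,-5,0]
    - [0,0,0,0,0,-10,0]
    - [0,0,0,0,0,-15,0]
    - [0,0,0,0,0,-18,0]

```text
time: 10.5
tcp_pos: [434.3, 88.7, 203.0]
tool_rot: [[-0.991, -0.131, 0.004], [-0.131, 0.991, -0.001], [-0.004, -0.001, -1.0]]
contact_force: [-0.3, -0.3, 0.4]
gripper_width: 42.7
grip_force: 0.0
```

```bash
python3 -c "
from h import *
go([433,89,200],187.5); d=snap('side','s6')
cv2.imwrite('pics/g6.png',cv2.resize(d['color'][170:350,160:460],None,fx=2.6,fy=2.6,interpolation=cv2.INTER_CUBIC))"
```

```text
t 10.5 tcp [434.3  88.7 203. ] F [-0.3 -0.3  0.4] w 42.69831257448618 q [ -5. -23. -25.  87.  -0. -13.]
row [-0.08  0.23  0.04] [0.12 0.04 0.3 ]
```

View pics/g6.png

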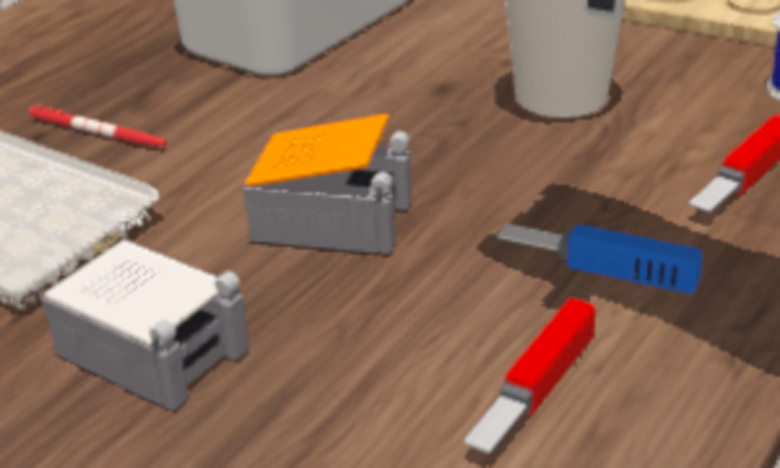

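The orange cover stands open (edge at crop (388,117)) and the white cover is shut. The blue tool lies flat at (600,258), clear of the boxes, and the gripper is well above everything.

```bash
python3 -c "
from h import *
print(close_job())"
```

```text
the job is handed in; nothing more can be done
None
```

The orange cover was pried open and stands open, the white box is still shut, and the blue tool is back on the table clear of the boxes; the job was handed in at about 10.5 s, with no verdict returned.

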